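Pop the wide spice drawer ajar and catch it

TASK

Pop open the wide drawer of the bamboo spice organiser: press down the steel ejector key behind its front board with one fingertip and, keeping the key pressed, catch the outside of the front board with the other finger as the drawer springs out, letting it come out at least a finger's breadth (15 mm) but not as far as half-way. Finish while still holding it like that, key down and the drawer resting against the finger. Do not pinch or grasp anything, keep the narrow drawer shut, and leave the jars, dish, scoop, pan and bottle where they are.

Things in the scene. Friction and masses are not known exactly. Their poses are not given: they have to be found in the camera images.
- organiser: two-level bamboo organiser, fixed, 260 (x) x 440 (y) x 123 mm; origin: centre of its underside; its front is its own -x side, facing the robot. The lower deck (60 mm high, own x -120 to +20 mm) holds two drawer units centred at own y +112 and -112 mm; which is on which side varies. The upper level (105 mm high) begins 107 mm behind the keys' centres
- wide_key (a point): centre of the top face of the wide drawer's steel ejector key: flat, 24 mm front-to-back, 40 mm wide, its top 12 mm above the deck (72 mm above the table) when up; moves straight down with the key. Its centre lies 35 mm behind the back face of the shut drawer's front board
- wide_ejector (a joint): travel of the wide drawer's key in m: 0 up, 0.010 fully down. Spring: 2 N to start, 6 N fully down. The drawer is unlatched at 0.005. The key springs back up when let go
- wide_board (a point): middle of the upper edge of the outer face of the wide drawer's front board; moves with the drawer. Upright bamboo board, 152 mm wide, 10 mm thick, top 90 mm above the table (30 mm above the deck). Shut, this point is 45 mm straight in front of the key's centre; the drawer comes straight out along the line from key to this point (organiser's -x)
- wide_tray (a joint): how far the wide drawer has come out, in m: 0 shut and latched, 0.12 end stop, half-way 0.06. Once the key frees it, a damped spring of about 3 N drives it out at about 0.08 m/s to the end stop unless something blocks it
- narrow_key (a point): the same key on the narrow drawer's unit, which must be left alone; point at the centre of its top face
- narrow_ejector (a joint): travel of the narrow drawer's key in m, 0 up
- narrow_board (a point): middle of the upper edge of the outer face of the narrow drawer's front board, which is 88 mm wide and otherwise the same
- narrow_tray (a joint): how far the narrow drawer has come out, in m, 0 shut
- jar_small: loose small round glass jar with a steel lid, 40 mm across, 42 mm high, on the deck between the two drawer units; origin at the centre of its underside
- jar_a: loose round glass jar with a steel lid, 54 mm across, 62 mm high, on the upper level; origin at the centre of its underside
- jar_b: a jar like jar_a at the other end of the upper level
- dish: loose white ceramic dish, 84 mm across, 28 mm high, in the middle of the upper level; origin at the centre of its underside
- scoop: loose black plastic measuring scoop, cup 48 mm across and 28 mm high, with an 80 mm handle, on the counter left of the organiser; origin under the cup
- pan: loose steel pan, 170 mm across, 75 mm high, on the hob to the robot's left; origin at the centre of its underside
- oil: loose green glass bottle with a steel cap, 60 mm across, 210 mm high, on the counter to the right of the organiser; origin at the centre of its underside

How it is judged:
On the way, in this order (a step that is already met when the one before it is completed fails the run):
1. the wide drawer's ejector key is pressed (value of joint wide_ejector above 0.003 m and contact force between the fingers and wide_ejector above 0.5 N).
2. the wide drawer has popped out and is stopped by a finger before half-way, the key still pressed (value of joint wide_tray between 0.01 and 0.06 m and contact force between the fingers and wide_tray above 0.8 N and value of joint wide_ejector above 0.003 m), for 0.3 s.
At the end, for the whole second after the job is handed in: The fingers still hold: the wide drawer's key is pressed more than 3 mm by a finger, and the wide drawer is at rest between 10 and 60 mm out, pressing on a finger with more than 0.8 N; the narrow drawer is shut (under 5 mm) (all of step 2 and velocity of joint wide_tray between -0.01 and 0.01 m/s and contact force between the fingers and wide_ejector above 0.5 N and value of joint narrow_tray below 0.005 m); the arm keeps its last pose, push and grip.
It fails at once if the wide drawer ran half-way out (60 mm) or more (value of joint wide_tray above 0.06 m).
It fails at once if the wide drawer was pinched or rammed (over 25 N from the fingers) (contact force between the fingers and wide_tray above 25 N).
It fails at once if the narrow drawer's key was pressed or its drawer came out (value of joint narrow_ejector above 0.004 m or value of joint narrow_tray above 0.005 m).
It fails at once if a jar, the dish, the scoop, the pan or the bottle was lifted, carried or shifted by more than 20 mm (distance of any of jar_small, jar_a, jar_b, dish, scoop, pan, oil from where it was at the start of the episode above 0.02 m).
It also fails if it takes over 29 s, if anything falls off the work surface, if the arm or the gripper's body presses on something with over 40 N, if the wrist force passes 120 N, or if a joint passes its speed limit or range.

ROBOT

A 6-joint arm with a two-finger parallel gripper is mounted at the origin on the work surface. World frame = base frame: x ahead of the robot, y to its left, z up, the work surface at z = 0. Lengths are in m, angles in rad, forces in N, time in s.
With the tool pointing down it reaches from about 0.375 to 0.9 m from the base axis. Payload 3.1 kg.
Tool frame: the origin (TCP) lies on the centre line of the jaws, within the pads' length; the fingertips stand 25 mm ahead of it and the grasp point (between the pads) lies 6 mm ahead of it (manip.tips_ahead is the distance from the TCP to the fingertips, in m); z points along the fingers, y is the direction in which the jaws open and shut (so a half turn about z gives the same grasp; the last joint's range is limited). The gripper opens to 85 mm and grips with 20 to 120 N. Pads are 22 mm wide; open, the fingers measure 114 mm over their backs; the gripper's body (76 mm by 85 mm) begins 54 mm behind the grasp point. The pads swing forward as they close: fully open they stand 13 mm farther back than shut.
Start: joints at [1.018, 0.527, 1.433, -0, 1.181, -0.178], TCP at [0.228, 0.582, 0.256] pointing down, gripper open.
Joint ranges: [-3.08, 3.08], [-0.75, 2.2], [0.22, 2.44], [-1.43, 4.57], [0, 2.65], [-2.85, 2.85]. Speed limits (rad/s): [2.79, 2.79, 3.14, 3.14, 3.14, 3.14].

INTERFACE

Orientations are given as a unit quaternion [x, y, z, w].
In Python, from station import manip gives the robot as it stands.
- The arm moves only by the tool play_rows, never from a script. Its argument "steps" is a list that holds one entry, the list of rows, each a list of 6 numbers: the shift along the tool's x, y, z in m, then the turn, a rotation vector about the tool's x, y, z in degrees. In form: [[[x, y, z, rx, ry, rz], ...]]. A call has 1 to 10 rows; each row shifts and turns the commanded pose from where the row before left it, along the tool's axes as they then stand; what a row does not reach is not made up. A row lasts 1/8 s, in which the tool goes at most 62.5 mm and 10.7 degrees, less where a joint would pass 70% of its speed; a pose out of reach is approached as far as the arm can. A call is refused whole if a number of a shift passes 0.0625 or a number of a turn 10.7, either way. A call with a gripper value outside its range is refused whole. "fingers" is the opening, from 0 (shut) to 1 (fully open), set as the call begins (left out, the last holds). The fingers move at their own pace and stop on an object; "squeeze" is the grip in N (left out, the last holds). Time passes only in rows, so rows that do not move let the fingers close. It gives the time, the measured TCP pose, the force and the opening at its end, in the units of the state.
- manip.sense(): the state, without advancing time (a new reading comes with each control period).
- manip.snapshot(name): name is "scene" or "top"; returns a dict with "img" (420x560x3 uint8, red, green, blue), "K" (3x3 intrinsics, pixels), "k1" (the pictures are not rectified: a ray, as slopes to the right and down, at radius r is drawn at 1 + k1 r^2 times it, then the intrinsics apply), "world_from_camera" (4x4, takes a point from camera to world coordinates). Camera axes: x right, y down, z forward; pixel columns grow to the right and rows downward; lengths in m; the calibration is good to about 2 mm. A picture is of the moment at which its call begins. There is no depth.
- manip.sign_off(): hands the job in, once; it reports no verdict.
Trained networks look in a picture, given as the dict that the camera call returned (one of the last four; its "shot" number tells which), for a name from the list of things; names that differ only in an ending like _2 or _b are one class to them, and where a whole thing is asked for, a point or a joint stands for the part that bears it (a point fixed in the world has none). Each returns a list of dicts, best first, with "score" (0 to 1); they miss things now and then, are a little off and sometimes report something else, mostly with a low value. They report only what shows in the picture. A call takes as long as a camera call.
- manip.regions_of(label, picture): "pixels" (420x560 bool, what is visible of it) and "rect" ([left, top, right, bottom] in pixels, round what is visible of it).
- manip.pinpoint(label, picture): "point" ([column, row] in pixels: a listed point, or the origin of a listed thing).
The state is a dict: "t": time; "q": joint angles; "qd": joint speeds; "tau": joint torques, N m; "tcp_pos": TCP position; "tool_rot": TCP orientation; "force": force on the tool from outside, world axes, zero at the start; "ft_torque": the same for the moment, N m; "finger_gap": opening from 0.0 (shut) to 1.0 (fully open).
Only numpy, scipy, OpenCV 4.12 (cv2) and the standard library are available. Lean on these libraries where they do the work, as an engineer would, in place of code of your own. Each camera call takes 0.05 s, during which the arm holds its last target.

## Working session

There is one attempt and no reset: what is moved stays moved. The work goes in short steps, Python scripts to look and compute and a tool call to move; the robot and the scene stay as the last step left them, time stands still between calls to the robot, and variables do not carry over. Pictures are saved under pics/ and viewed, and the job is handed in when it is done.

Besides the shell and the picture viewer there is one more tool, called after ">>>" as name([rows], argument=value, ...), one row to a line, values as JSON. play_rows: Moves the arm, as the interface text tells. Its arguments: {"type":"object","properties":{"steps":{"type":"array"},"fingers":{"type":"number"},"squeeze":{"type":"number"}},"required":["steps"]}

```bash
ls; mkdir -p pics; cat > h.py <<'E'
import numpy as np, cv2
from station import manip
def ray(p,s):
    K=s["K"];k=s["k1"]
    d=np.array([(p[0]-K[0][2])/K[0][0],(p[1]-K[1][2])/K[1][1]]);u=d.copy()
    for _ in range(30): u=d/(1+k*(u@u))
    T=np.array(s["world_from_camera"]); r=T[:3,:3]@np.array([u[0],u[1],1]); return T[:3,3],r
def atz(p,s,z):
    o,r=ray(p,s); return o+r*(z-o[2])/r[2]
def proj(P,s):
    T=np.linalg.inv(np.array(s["world_from_camera"])); c=T[:3,:3]@np.array(P)+T[:3,3]; u=c[:2]/c[2]
    u=u*(1+s["k1"]*(u@u)); K=s["K"]; return u*[K[0][0],K[1][1]]+[K[0][2],K[1][2]]
E
python3 - <<'E'
from h import *
print(manip.sense())
for n in("scene","top"):
    s=manip.snapshot(n); cv2.imwrite(f"pics/{n}0.png",s["img"][:,:,::-1])
    print(n,np.round(np.array(s["world_from_camera"]),3).tolist())
    for l,z in (("wide_key",.072),("wide_board",.09),("narrow_key",.072),("narrow_board",.09),("organiser",0),("jar_small",.06)):
        for d in manip.pinpoint(l,s)[:2]: print(n,l,round(d["score"],2),np.round(d["point"],1),np.round(atz(d["point"],s,z),4))
E
```

```text
pics
{'t': 0.0, 'q': array([ 1.01850715e+00,  5.28483108e-01,  1.43391966e+00,  3.37064252e-06,
        1.18137750e+00, -1.78503405e-01]), 'qd': array([1.45688147e-03, 2.82829450e-03, 6.10830218e-04, 8.82905463e-04,
       1.26052543e-04, 3.08825159e-05]), 'tau': array([-7.40688647e-04, -4.42363715e+01, -1.78021646e+01, -1.97374256e-04,
        8.63154331e-03, -1.12284607e-05]), 'tcp_pos': array([0.22783282, 0.58127913, 0.25531762]), 'tool_rot': array([ 1.85807308e-01,  9.82585593e-01, -1.02104123e-03, -3.92294758e-04]), 'force': array([0.6882413 , 0.28503312, 0.50313978]), 'ft_torque': array([-0.05937751, -0.05470702,  0.02373805]), 'finger_gap': 0.9982691819832007}
scene [[-0.611, 0.568, -0.552, 1.082], [0.792, 0.428, -0.436, 0.411], [-0.012, -0.703, -0.711, 0.767], [0.0, 0.0, 0.0, 1.0]]
scene wide_key 0.46 [248.7 194.1] [ 0.5459 -0.1098  0.072 ]
scene wide_key 0.34 [256.9 183.3] [ 0.4997 -0.12    0.072 ]
scene wide_board 0.9 [255.3 184.9] [ 0.5222 -0.1055  0.09  ]
scene wide_board 0.63 [196.  223.5] [ 0.7148 -0.1306  0.09  ]
scene narrow_key 0.63 [333.4 218.4] [0.4863 0.1161 0.072 ]
scene narrow_board 0.65 [336.3 201.6] [0.4476 0.0988 0.09  ]
scene organiser 0.59 [276.6 251.1] [0.6083 0.0309 0.    ]
scene jar_small 0.61 [279.8 222.4] [0.5684 0.0112 0.06  ]
top [[-0.003, -0.993, 0.12, 0.429], [-1.0, 0.004, 0.007, -0.009], [-0.007, -0.12, -0.993, 1.101], [0.0, 0.0, 0.0, 1.0]]
top wide_key 0.73 [200.3 188.5] [0.6216 0.2199 0.072 ]
top wide_key 0.66 [323.  218.6] [ 0.5393 -0.1071  0.072 ]
top wide_board 0.77 [328.7 230.8] [ 0.5056 -0.1196  0.09  ]
top narrow_key 0.52 [242.6 242.2] [0.4778 0.1047 0.072 ]
top narrow_key 0.31 [322.  218.8] [ 0.5388 -0.1044  0.072 ]
top narrow_board 0.7 [249.2 256.2] [0.4409 0.0855 0.09  ]
top organiser 0.68 [270.8 200.3] [0.5998 0.0335 0.    ]
top jar_small 0.66 [273.6 207. ] [0.5723 0.0237 0.06  ]
```

View pics/scene0.png

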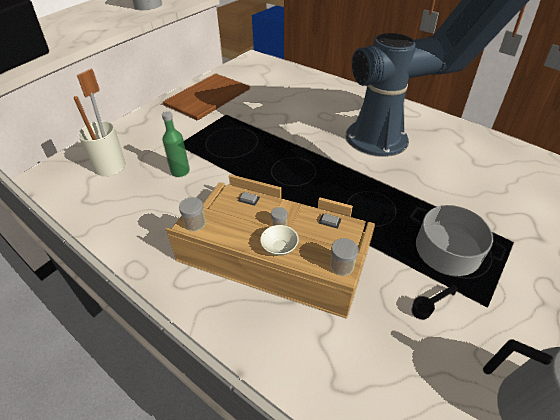

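View pics/top0.png

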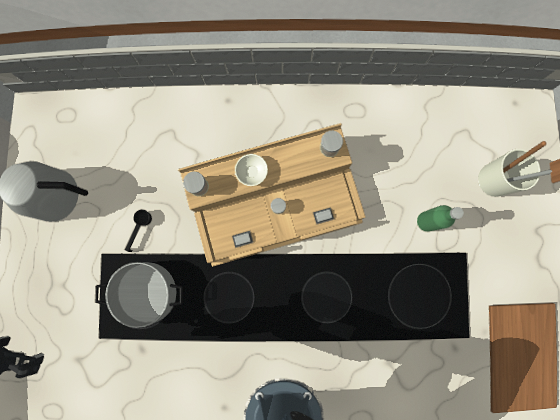

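```bash
python3 - <<'E'
from h import *
s=manip.snapshot("top");
for l in ("wide_key","wide_board","narrow_board","narrow_key"):
    for d in manip.regions_of(l,s)[:2]: print(l,round(d["score"],2),d["rect"])
cv2.imwrite("pics/topc.png",cv2.resize(s["img"][150:290,200:400,::-1],None,fx=4,fy=4,interpolation=2))
E
```

```text
wide_board 0.64 [302.0, 221.5, 355.9, 240.6]
narrow_board 0.46 [297.9, 219.8, 353.3, 242.2]
narrow_key 0.53 [234.0, 235.1, 250.6, 241.3]
```

View pics/topc.png

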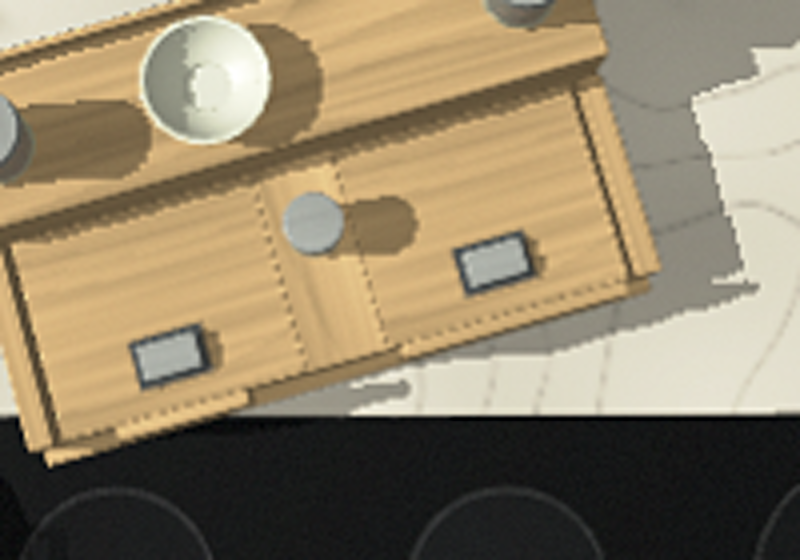

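The wide unit is the right-hand one, at robot -y. In the top view its key is near (324,216) and its board edge runs from about (300,238) to (363,221). The narrow key is near (242,239). Next I'll refine these against the model geometry.

```bash
python3 - <<'E'
from h import *
from scipy.optimize import least_squares
S={n:manip.snapshot(n) for n in("scene","top")}
def M(p,P):
    x,y,a=p; c,s_=np.cos(a),np.sin(a); return np.array([x+c*P[0]-s_*P[1],y+s_*P[0]+c*P[1],P[2]])
# grey steel blobs
C={}
for n,c in (("top",((323.5,216),(242,239))),("scene",((249,198),(330,220)))):
    im=S[n]["img"].astype(int); m=((im.max(2)-im.min(2))<28)&(im.mean(2)>90)
    nl,lab,st,ce=cv2.connectedComponentsWithStats(m.astype(np.uint8))
    for k,q in zip("wn",c):
        i=min((i for i in range(1,nl) if 25<st[i,4]<400),key=lambda i:np.hypot(*(ce[i]-q)))
        C[n,k]=ce[i]; print(n,k,ce[i],st[i],atz(ce[i],S[n],.072))
# local frame: wide key at (0,-.112), narrow (0,.112)
L={"w":[0,-.112,.072],"n":[0,.112,.072]}
for views in(("top",),("scene",),("top","scene")):
    f=lambda p:np.concatenate([proj(M(p,L[k]),S[n])-C[n,k] for n in views for k in "wn"])
    r=least_squares(f,[.51,0,.28]); print(views,r.x,np.round(r.fun,1),M(r.x,L["w"]))
p=r.x; np.save("p.npy",p)
for n,(x0,y0,x1,y1) in (("top",(200,150,400,290)),("scene",(160,160,385,325))):
    im=cv2.resize(np.ascontiguousarray(S[n]["img"][y0:y1,x0:x1,::-1]),None,fx=3.5,fy=3.5,interpolation=2)
    def poly(pts,col):
        q=np.array([(proj(M(p,a),S[n])-[x0,y0]+.5)*3.5 for a in pts]).astype(int); cv2.polylines(im,[q],True,col,1)
    for yc,w in((-.112,.076),(.112,.044)):
        poly([(a,yc+b,.072) for a,b in((-.012,-.02),(.012,-.02),(.012,.02),(-.012,.02))],(0,0,255))
        poly([(a,yc+b,.09) for a,b in((-.045,-w),(-.035,-w),(-.035,w),(-.045,w))],(0,255,0))
    poly([(.107,-.22,.105),(.107,.22,.105)],(255,0,0))
    cv2.imwrite(f"pics/ov_{n}.png",im)
E
```

```text
top w [322.9625  214.70625] [314 208  18  14 160] [ 0.54963333 -0.10710573  0.072     ]
top n [241.18125 238.26875] [232 231  18  15 160] [0.48809005 0.10855369 0.072     ]
scene w [248.4921875 196.921875 ] [240 192  18  11 128] [ 0.55445652 -0.10309623  0.072     ]
scene n [329.97142857 218.89285714] [322 213  17  13 140] [0.49284578 0.11019009 0.072     ]
('top',) [0.51885985 0.00072484 0.27798235] [-0.  0.  0. -0.] [ 0.54959444 -0.1069756   0.072     ]
('scene',) [0.52355314 0.00335443 0.27861711] [-0.3 -0.2  0.3  0.1] [ 0.55435609 -0.10432648  0.072     ]
('top', 'scene') [0.52056848 0.00157011 0.27774783] [-0.4 -0.6 -0.3 -0.7 -0.1 -1.1  0.3 -0.9] [ 0.55127781 -0.10613754  0.072     ]
```

View pics/ov_top.png

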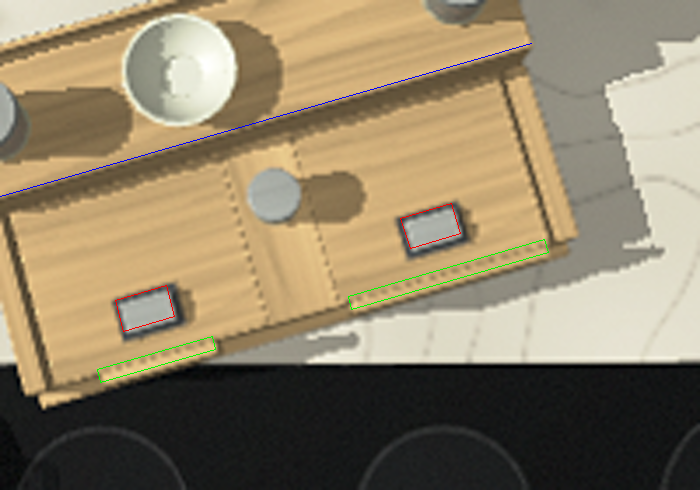

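View pics/ov_scene.png

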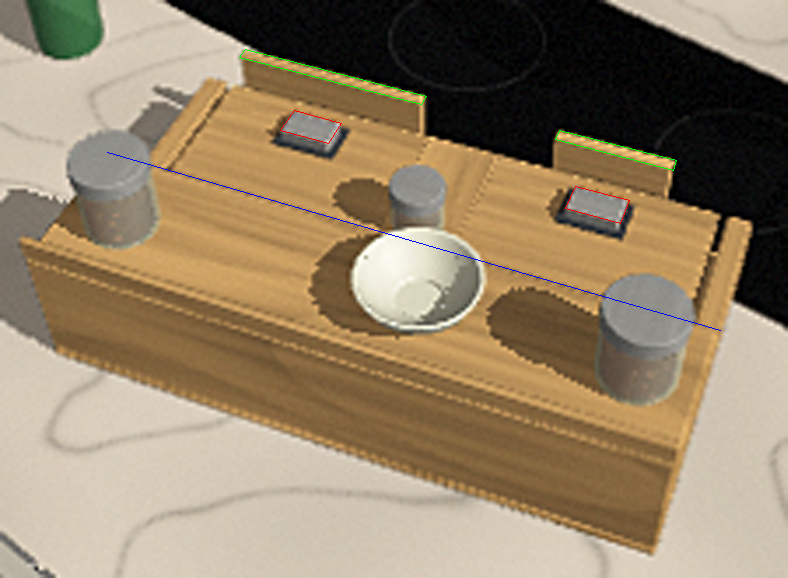

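The overlay fits both pictures. The wide key is at about (0.551,-0.106), with a yaw of 15.9°. Next I'll plan the approach.

```bash
cat >> h.py <<'E'
from scipy.spatial.transform import Rotation as R
def plan(a=-.007,G=.070,h=.03):
    """tool target: rear finger inner face at own x=a, gap G, tips h above key top"""
    x,y,yaw=np.load("p.npy"); c,s=np.cos(yaw),np.sin(yaw)
    ox=a-G/2; oy=-.112
    tgt=np.array([x+c*ox-s*oy,y+s*ox+c*oy,.072+h+manip.tips_ahead])
    Rt=np.column_stack([[s,-c,0],[c,s,0],[0,0,-1]])
    if np.linalg.det(Rt)<0: Rt[:,0]*=-1
    st=manip.sense(); Rc=R.from_quat(st["tool_rot"]).as_matrix()
    print("tips",manip.tips_ahead,"gap",st["finger_gap"],"t",st["t"],"tcp",st["tcp_pos"],"F",st["force"])
    print("target",tgt,"turn deg",np.degrees(R.from_matrix(Rc.T@Rt).as_rotvec()),"shift in cur tool",Rc.T@(tgt-st["tcp_pos"]),"shift after turn",Rt.T@(tgt-st["tcp_pos"]))
E
python3 -c "
from h import *
plan(h=.14)"
```

```text
tips 0.025 gap 0.9980836347462063 t 1.05 tcp [0.2282088  0.58183426 0.25631981] F [ 0.26577328 -0.09728085  0.35613654]
target [ 0.51088744 -0.11765354  0.237     ] turn deg [1.19773604e-03 1.35564940e-04 5.26697612e+01] shift in cur tool [-0.51857369 -0.54797069  0.01931616] shift after turn [-0.75018801  0.08005219  0.01931981]
```

>>> play_rows([
  [[0,0,0,0,0,8.78],[0,0,0,0,0,8.78],[0,0,0,0,0,8.78],[0,0,0,0,0,8.78],[0,0,0,0,0,8.78],[0,0,0,0,0,8.77],[-0.04,0.005,0,0,0,0],[-0.05,0.005,0,0,0,0],[-0.05,0.005,0,0,0,0],[-0.05,0.005,0,0,0,0]],
], fingers=0.82)

```text
t: 2.3
tcp_pos: [0.3, 0.4033, 0.2565]
tool_rot: [0.602, 0.798, 0.0, 0.0]
force: [-0.1, -0.9, -0.2]
finger_gap: 0.82
```

>>> play_rows([
  [[-0.05,0.005,0,0,0,0],[-0.05,0.005,0,0,0,0],[-0.05,0.005,0,0,0,0],[-0.05,0.005,0,0,0,0],[-0.05,0.005,0,0,0,0],[-0.05,0.005,0,0,0,0],[-0.05,0.005,0,0,0,0],[-0.05,0.005,0,0,0,0],[-0.05,0.005,0,0,0,0],[-0.03,0.005,0,0,0,0]],
])

```text
t: 3.55
tcp_pos: [0.4803, -0.0458, 0.2566]
tool_rot: [0.603, 0.798, 0.0, 0.001]
force: [0.6, 0.2, 0.1]
finger_gap: 0.819
```

```bash
python3 - <<'E'
from h import *
plan(h=.14)
for n,(x0,y0,x1,y1) in (("top",(220,150,420,290)),("scene",(160,90,385,255))):
    s=manip.snapshot(n); cv2.imwrite(f"pics/a_{n}.png",cv2.resize(s["img"][y0:y1,x0:x1,::-1],None,fx=3.5,fy=3.5,interpolation=2))
E
```

```text
tips 0.025 gap 0.8194665970007905 t 3.55 tcp [ 0.48026168 -0.04579273  0.25661279] F [0.57322841 0.21838402 0.11861879]
target [ 0.51088744 -0.11765354  0.237     ] turn deg [ 0.06585173  0.05893459 -0.1292866 ] shift in cur tool [-0.07746167  0.00990074  0.01970378] shift after turn [-0.07750406  0.00974849  0.01961279]
```

View pics/a_top.png

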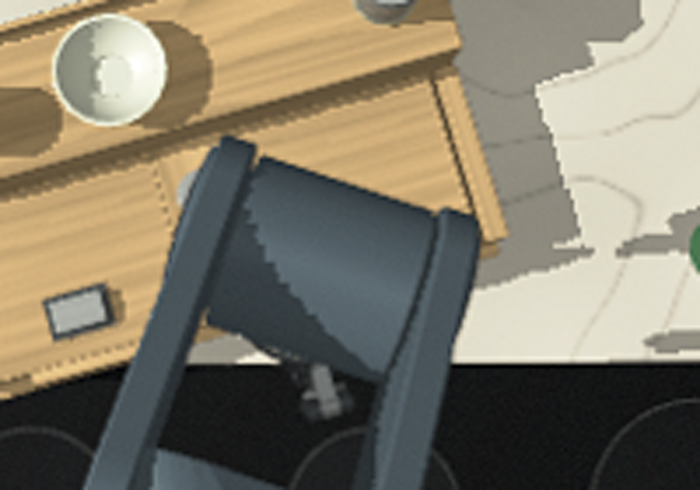

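View pics/a_scene.png

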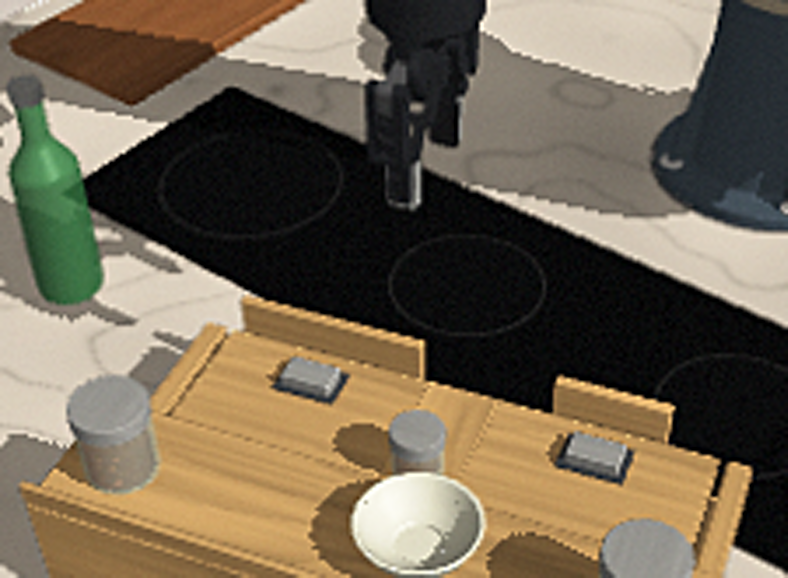

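The scene picture shows the gripper still short of the unit and everything undisturbed. I'll move over the key and come down to about 30 mm above it.

>>> play_rows([
  [[-0.0385,0.005,0,0,0,0],[-0.039,0.005,0,0,0,-0.1],[0,0,0.03,0,0,0],[0,0,0.03,0,0,0],[0,0,0.03,0,0,0],[0,0,0.025,0,0,0],[0,0,0,0,0,0],[0,0,0,0,0,0]],
])

```text
t: 4.65
tcp_pos: [0.5105, -0.1147, 0.1421]
tool_rot: [0.601, 0.799, 0.0, 0.0]
force: [0.8, 0.9, 0.3]
finger_gap: 0.82
```

```bash
python3 - <<'E'
from h import *
plan(h=.03)
st=manip.sense(); Rt=R.from_quat(st["tool_rot"]).as_matrix()
s=manip.snapshot("scene")
x0,y0=200,120
im=cv2.resize(np.ascontiguousarray(s["img"][y0:y0+110,x0:x0+140,::-1]),None,fx=5.5,fy=5.5,interpolation=2)
ta=manip.tips_ahead
for sg in(1,-1):
    q=[]
    for yy in(.035,.0495):
        for xx in((-.011,.011) if yy<.04 else (.011,-.011)):
            P=st["tcp_pos"]+Rt@np.array([xx,sg*yy,ta]); q.append((proj(P,s)-[x0,y0]+.5)*5.5)
    cv2.polylines(im,[np.array(q).astype(int)],True,(0,0,255) if sg>0 else (0,255,0),1)
cv2.imwrite("pics/b.png",im)
E
```

```text
tips 0.025 gap 0.8195890904581148 t 4.65 tcp [ 0.5104521  -0.11466163  0.1420995 ] F [0.84585306 0.89991993 0.26727418]
target [ 0.51088744 -0.11765354  0.127     ] turn deg [0.04717398 0.03288215 0.13647668] shift in cur tool [-0.00298697 -0.00042125  0.01510088] shift after turn [-0.00299662 -0.00040169  0.0150995 ]
```

View pics/b.png

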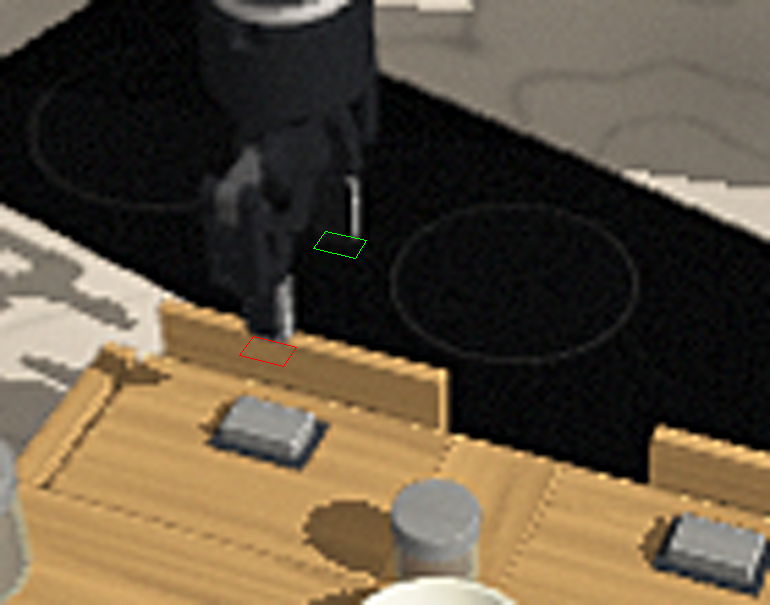

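The tips sit about 10 mm higher than predicted because the open pads stand farther back. The rear finger is lined up with the key. I'll descend and watch the force.

>>> play_rows([
  [[-0.003,0,0.02,0,0,0.1],[0,0,0.015,0,0,0],[0,0,0.007,0,0,0],[0,0,0,0,0,0],[0,0,0,0,0,0]],
])

```text
t: 5.32
tcp_pos: [0.5112, -0.118, 0.0996]
tool_rot: [0.602, 0.798, 0.0, 0.0]
force: [0.5, 0.4, 0.1]
finger_gap: 0.813
```

```bash
python3 - <<'E'
from h import *
plan(h=.0)
st=manip.sense(); Rt=R.from_quat(st["tool_rot"]).as_matrix()
s=manip.snapshot("scene")
x0,y0=200,120
im=cv2.resize(np.ascontiguousarray(s["img"][y0:y0+110,x0:x0+140,::-1]),None,fx=5.5,fy=5.5,interpolation=2)
for sg in(1,-1):
    q=[]
    for yy in(.035,.0495):
        for xx in((-.011,.011) if yy<.04 else (.011,-.011)):
            P=st["tcp_pos"]+Rt@np.array([xx,sg*yy,.015]); q.append((proj(P,s)-[x0,y0]+.5)*5.5)
    cv2.polylines(im,[np.array(q).astype(int)],True,(0,0,255) if sg>0 else (0,255,0),1)
cv2.imwrite("pics/c.png",im)
E
```

```text
tips 0.025 gap 0.8125310459507746 t 5.325 tcp [ 0.51115376 -0.11804006  0.09964785] F [0.45954552 0.35586752 0.12234914]
target [ 0.51088744 -0.11765354  0.097     ] turn deg [0.02962275 0.025238   0.00235887] shift in cur tool [ 0.0004459  -0.00015148  0.00264758] shift after turn [ 0.00044473 -0.00015013  0.00264785]
```

View pics/c.png

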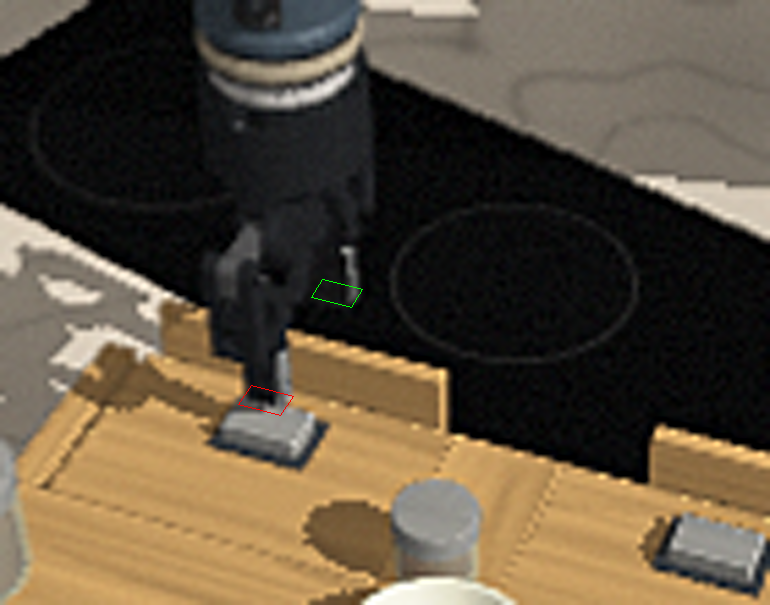

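>>> play_rows([
  [[0,0,0.005,0,0,0],[0,0,0.004,0,0,0],[0,0,0,0,0,0],[0,0,0,0,0,0]],
])

```text
t: 5.88
tcp_pos: [0.5109, -0.118, 0.0902]
tool_rot: [0.602, 0.798, -0.0, -0.0]
force: [-1.0, -0.0, 0.6]
finger_gap: 0.822
```

>>> play_rows([
  [[0,0,0.003,0,0,0],[0,0,0,0,0,0],[0,0,0,0,0,0]],
])

```text
t: 6.25
tcp_pos: [0.5111, -0.1181, 0.0874]
tool_rot: [0.602, 0.798, 0.0, 0.0]
force: [0.1, -0.8, 1.7]
finger_gap: 0.82
```

>>> play_rows([
  [[0,0,0.002,0,0,0],[0,0,0,0,0,0],[0,0,0,0,0,0]],
])

```text
t: 6.62
tcp_pos: [0.5112, -0.1181, 0.0855]
tool_rot: [0.602, 0.798, 0.0, 0.0]
force: [-0.7, 0.3, 3.8]
finger_gap: 0.82
```

```bash
cat > look.py <<'E'
from h import *
import sys
plan(h=.0)
s=manip.snapshot("scene"); x0,y0=200,120
im=cv2.resize(np.ascontiguousarray(s["img"][y0:y0+110,x0:x0+140,::-1]),None,fx=5.5,fy=5.5,interpolation=2)
cv2.imwrite(sys.argv[1],im)
E
python3 look.py pics/d.png
```

```text
tips 0.025 gap 0.8201200788031848 t 6.625 tcp [ 0.51116018 -0.11807705  0.08545921] F [-0.66093799  0.34385813  3.75659683]
target [ 0.51088744 -0.11765354  0.097     ] turn deg [ 0.03176046  0.02530196 -0.00275724] shift in cur tool [ 0.00047696 -0.00013979 -0.01154108] shift after turn [ 0.00048206 -0.00014616 -0.01154079]
```

View pics/d.png

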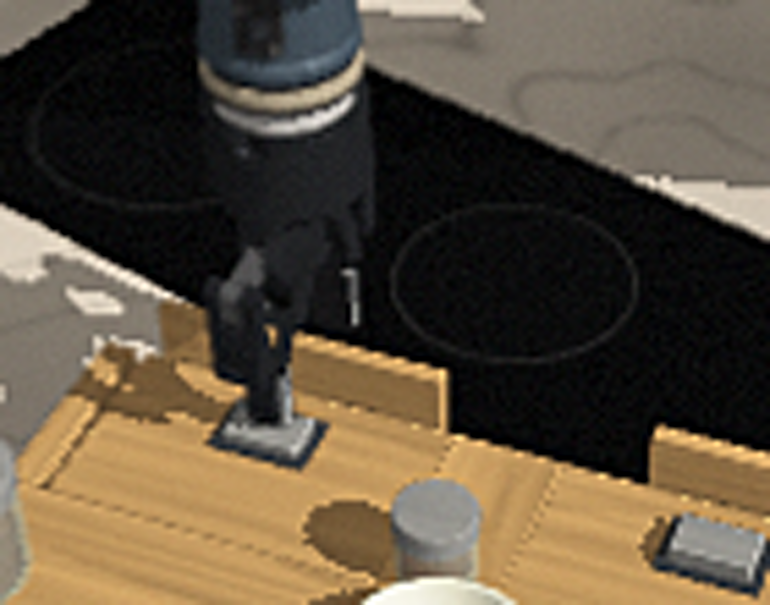

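The finger is on the key, which is partly down, and the front finger stands clear in front of the board. Now I'll press through the latch point.

>>> play_rows([
  [[0,0,0.002,0,0,0],[0,0,0.002,0,0,0],[0,0,0,0,0,0],[0,0,0,0,0,0],[0,0,0,0,0,0],[0,0,0,0,0,0],[0,0,0,0,0,0]],
])

```text
t: 7.55
tcp_pos: [0.511, -0.1181, 0.0814]
tool_rot: [0.602, 0.798, 0.0, 0.0]
force: [-0.5, 0.4, 4.4]
finger_gap: 0.822
```

```bash
python3 look.py pics/e.png
```

```text
tips 0.025 gap 0.8224278906151785 t 7.55 tcp [ 0.5110228  -0.11810022  0.08135226] F [-0.53506799  0.37049809  4.41018991]
target [ 0.51088744 -0.11765354  0.097     ] turn deg [0.01448576 0.01886379 0.00265707] shift in cur tool [ 4.61528314e-04 -3.71567103e-06 -1.56478973e-02] shift after turn [ 4.66679863e-04 -7.69334226e-06 -1.56477431e-02]
```

View pics/e.png

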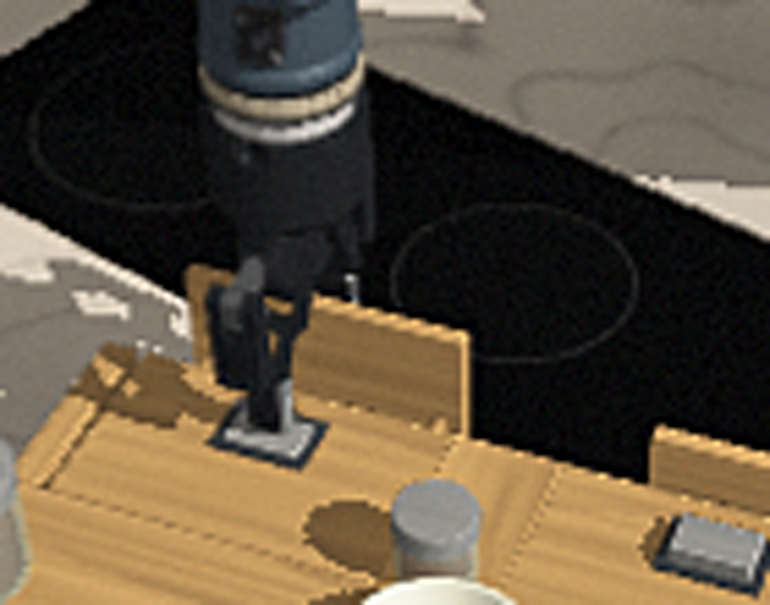

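The drawer has popped out. Next I'll check whether it has reached the finger and how far out it is.

>>> play_rows([
  [[0,0,0,0,0,0],[0,0,0,0,0,0],[0,0,0,0,0,0],[0,0,0,0,0,0]],
])

```text
t: 8.1
tcp_pos: [0.511, -0.1181, 0.0813]
tool_rot: [0.602, 0.798, -0.0, 0.0]
force: [1.3, -0.9, 4.5]
finger_gap: 0.818
```

```bash
cat > look2.py <<'E'
from h import *
import sys
plan(h=.0)
p=np.load("p.npy"); x,y,a=p; c,s_=np.cos(a),np.sin(a)
s=manip.snapshot("scene"); x0,y0=200,120
im=cv2.resize(np.ascontiguousarray(s["img"][y0:y0+110,x0:x0+140,::-1]),None,fx=5.5,fy=5.5,interpolation=2)
for d,col in((.02,(0,255,0)),(.03,(0,0,255)),(.04,(255,0,0))):
    q=[]
    for X,Y in((-.045-d,-.188),(-.035-d,-.188),(-.035-d,-.036),(-.045-d,-.036)):
        q.append((proj([x+c*X-s_*Y,y+s_*X+c*Y,.09],s)-[x0,y0]+.5)*5.5)
    cv2.polylines(im,[np.array(q).astype(int)],True,col,1)
cv2.imwrite(sys.argv[1],im)
E
python3 look2.py pics/f.png
```

```text
tips 0.025 gap 0.8179563968632636 t 8.1 tcp [ 0.51101906 -0.11810814  0.08134251] F [ 1.2893852  -0.9048756   4.47723239]
target [ 0.51088744 -0.11765354  0.097     ] turn deg [0.01086068 0.01701345 0.00045358] shift in cur tool [ 4.68616149e-04  1.04549065e-06 -1.56576346e-02] shift after turn [ 4.73265514e-04 -1.92620117e-06 -1.56574947e-02]
```

View pics/f.png

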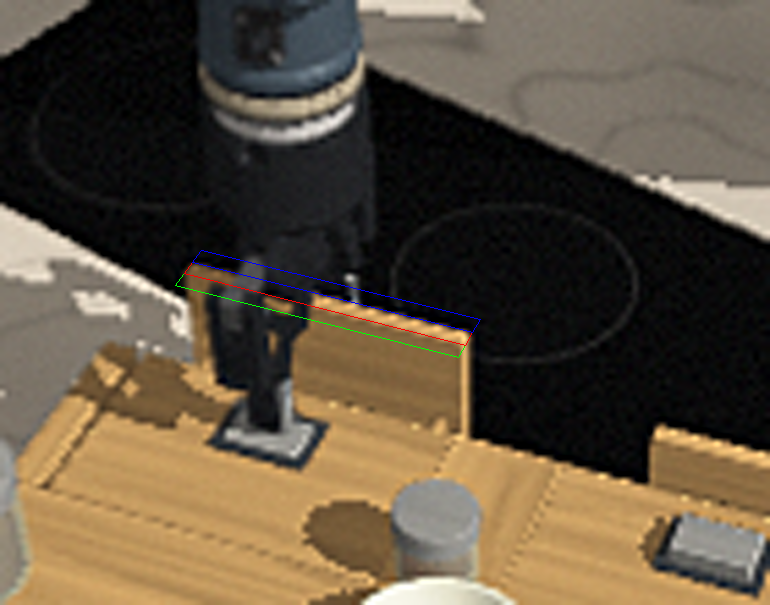

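The drawer is at rest about 31 mm out, matching the finger position I predicted. The sideways force is too noisy to judge from one reading, so I'll average several.

```bash
python3 - <<'E'
from h import *
F=[];T=[];g=[]
for i in range(20):
    manip.snapshot("top"); st=manip.sense(); F.append(st["force"]);T.append(st["ft_torque"]);g.append(st["finger_gap"])
F=np.array(F); c,s=np.cos(.278),np.sin(.278)
print(F.mean(0),F.std(0)/20**.5,"own x",(F[:,:2]@[c,s]).mean(),"T",np.mean(T,0),np.mean(g),st["t"])
E
```

```text
[ 0.38985869 -1.87562604  4.21208642] [0.07124327 0.11175983 0.09780693] own x -0.13984311325610074 T [-0.22958034 -0.31686387  0.03540673] 0.8203899763429133 9.15
```

The averaged moment suggests the board load on the front finger is balanced by friction at the key tip. As a check, I'll shift the tool 3 mm toward the drawer. If the finger is holding it, the drawer will move back and the force will show.

>>> play_rows([
  [[0,0.001,0,0,0,0],[0,0.001,0,0,0,0],[0,0.001,0,0,0,0],[0,0,0,0,0,0],[0,0,0,0,0,0],[0,0,0,0,0,0]],
])

```text
t: 9.9
tcp_pos: [0.5116, -0.1174, 0.0811]
tool_rot: [0.602, 0.798, -0.001, -0.002]
force: [-3.9, -5.9, 5.8]
finger_gap: 0.821
```

```bash
python3 look2.py pics/g.png; python3 - <<'E'
from h import *
F=[];T=[];g=[]
for i in range(20):
    manip.snapshot("top"); st=manip.sense(); F.append(st["force"]);T.append(st["ft_torque"]);g.append(st["finger_gap"])
F=np.array(F); c,s=np.cos(.278),np.sin(.278)
print(F.mean(0),F.std(0)/20**.5,"own x",(F[:,:2]@[c,s]).mean(),"T",np.mean(T,0),np.mean(g),st["t"],st["tcp_pos"])
E
```

```text
tips 0.025 gap 0.8206361908025617 t 9.9 tcp [ 0.51160382 -0.11735431  0.08106147] F [-3.86193573 -5.90270789  5.82649185]
target [ 0.51088744 -0.11765354  0.097     ] turn deg [-0.26602317 -0.09443408  0.06057084] shift in cur tool [-6.42193011e-05 -8.45044248e-04 -1.59349065e-02] shift after turn [-9.13402217e-05 -7.70967997e-04 -1.59385299e-02]
[-4.01064996 -6.08916313  5.63208279] [0.10709586 0.08860938 0.11892074] own x -5.527733194999619 T [-0.89360701  0.49035044  0.01462734] 0.8194735763954435 10.95 [ 0.51161794 -0.11734994  0.0810526 ]
```

View pics/g.png

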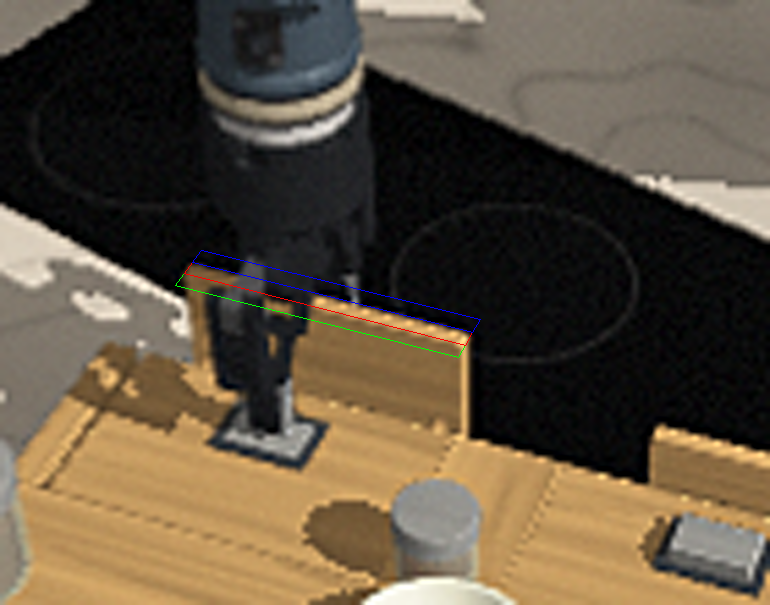

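The drawer stays about 30 mm out and the tool now feels 5.5 N in the drawer's opening direction, so the finger is holding it. The key is down about 7–8 mm. The pose hasn't changed for over a second, and the narrow drawer and jars look untouched, so I'm handing in.

```bash
python3 -c "
from h import *
s=manip.snapshot('top'); cv2.imwrite('pics/end.png',s['img'][:,:,::-1])
print(manip.sign_off()); print(manip.sense()['t'])"
```

```text
the job is handed in; nothing more can be done
None
the job is handed in; nothing more can be done
```

View pics/end.png

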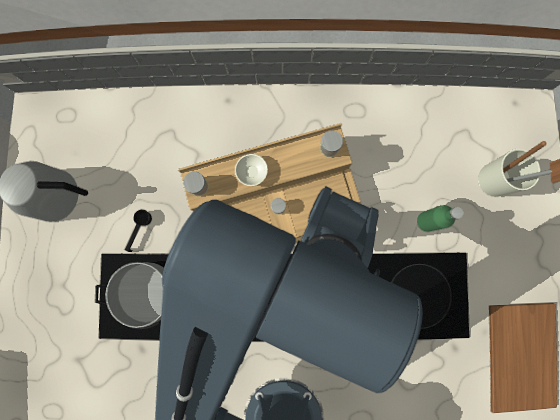

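I handed the job in at about 11 s with the wide drawer popped out and held against the front finger, the key still pressed. `sign_off` gives no verdict, so whether it passed is not confirmed.

**What I did:** With the gripper about 82% open and pointing down, the rear fingertip pressed the wide key about 7–8 mm. The drawer sprang out and stopped against the front finger. I then nudged the tool 3 mm toward the drawer to check that the finger was really holding it.

**Last checks:**
- **Drawer:** it sat about 30 mm out in the scene picture, and it looked the same in pictures taken about 0.5 s and 2.4 s after the press.
- **Key:** the upward force on the tool was about 5.6 N, consistent with the key being held down.
- **Narrow drawer:** it looked shut in the last scene picture.
- **Loose things:** the jars, dish, scoop, pan and bottle were where they started in the final top view.

**Checks that disagreed:**
- **Sideways force before the nudge:** it averaged almost zero (-0.1 N) along the drawer's direction, where I expected about 3 N. I put this down to friction at the key tip cancelling it, which the measured moments support but do not prove.
- **The nudge itself:** it moved the tool only about 0.8 mm instead of 3, and the drawer did not visibly move. The force rose to 5.5 N in the opening direction, with about 4.8 N sideways that I put down to friction. That state was steady for the last second.

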